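# Hold the processor lid at the pulse mark

## Task

Fit the lid onto the small food processor: line its grip bar up with the white marks on the collar so that its two tabs drop through the notches and it sits fully down, then twist it clockwise (seen from above) against the spring to the green pulse marks, halfway to the lock. Stop there, never letting it go on to the red marks where it locks, and finish with the gripper still holding the lid bar in line with the green marks. Leave the jug, the spoon rest and the reamer where they are.

Things in the scene. Friction and masses are not known exactly. Their poses are not given: they have to be found in the camera images.
- processor: Small food processor, fixed: white motor base (128 mm across), clear bowl, black collar (123 mm across), flat top 125 mm above the counter. Origin: centre of underside, z up. In the collar a round 82 mm opening in a 7 mm flange, free below, with two 25 mm wide notches at +x and -x (to 51.5 mm from the axis), a white mark outside each. Pattern repeats after a half turn.
- lid: Loose upright lid, about 0.16 kg. Origin: centre of underside, z up. White skirt 77 mm across, z 0-16 mm; two black tabs at +x and -x, 17 mm wide, to 47 mm from the axis, z 0-7; white disc 98 mm across, z 16-22; black grip bar along x, 88 x 16 mm, z 22-54. Same after a half turn. Seated: origin 109 mm above the processor's; 16 mm higher if the tabs miss the notches.
- drive_ring (a joint): Sprung ring in the collar, pushed round by the lid's tabs; rad, 0 at rest, + clockwise seen from above. Lid turn from the white marks = value + 0.09 (play): 0.61 at the green marks, 1.31 at the end stop (red). Spring about 0.06 N m at 0, 0.12 at green; let go, the lid turns back. From about 52 deg of lid turn sprung balls resist; near 80 deg they snap behind the tabs.
- half_mark (a point): Middle of one green pulse mark on the collar's top, 56.5 mm from the axis; x axis points outward, level. Green marks lie 40 deg (0.698 rad) clockwise of the white ones seen from above. The bar must end parallel to this x axis. Turning the lid anticlockwise from white is blocked by stops.
- lock_mark (a point): Middle of one red lock mark on the collar's top, 56.5 mm from the axis, 80 deg clockwise of white; x axis points outward. Not to be reached.
- jug: Bystander: glass measuring jug with handle, 100 mm across, 125 mm high, origin at the centre of its foot.
- spoon_rest: Bystander: blue spoon rest, a dish 96 mm across and 14 mm high with a flat tail along its +x to 87 mm; origin under the dish.
- reamer: Bystander: wooden citrus reamer lying along its x, 150 mm long, 36 mm high; origin underneath its middle.
- caddy: Bystander: closed white caddy with hinged lid and a small knob, fixed; 130 x 190 mm, 130 mm high plus the knob; origin at the centre of its underside.

How it is judged (in metres and radians):
On the way:
1. the lid sits fully down in the collar, tabs through the notches, not yet turned to the green marks (z of lid in the frame of processor between 0.104 and 0.1135 m and horizontal distance between lid and processor below 0.006 m and angle between lid's own z axis and vertical below 0.08 rad and value of joint drive_ring below 0.4 rad), for 0.1 s.
At the end, for the whole second after the job is handed in: The lid is fully seated (within 4.5 mm in height, 6 mm sideways, 0.08 rad tilt), its bar within 8 deg (0.14 rad) of the green marks with the sprung ring pushed round, still, and gripped by the fingers; jug, spoon rest and reamer within 20 mm of where they stood (z of lid in the frame of processor between 0.104 and 0.1135 m and horizontal distance between lid and processor below 0.006 m and angle between lid's own z axis and vertical below 0.08 rad and angle between the x axis of lid and the x axis of half_mark, either way round below 0.14 rad and value of joint drive_ring between 0.4 and 0.82 rad and contact force between the fingers and lid above 2 N and angular speed of lid below 0.15 rad/s and linear speed of lid below 0.02 m/s and distance of each of jug, spoon_rest, reamer from where it was at the start of the episode below 0.02 m); the arm keeps its last pose, push and grip.
It fails at once if the lid is turned on into the lock at the red marks (value of joint drive_ring above 1.15 rad).
It fails at once if the jug, spoon rest or reamer is knocked away (distance of any of jug, spoon_rest, reamer from where it was at the start of the episode above 0.03 m).
It also fails if it takes over 42 s, if anything falls off the work surface, if the arm or the gripper's body presses on something with over 40 N, if the wrist force passes 120 N, or if a joint passes its speed limit or range.

## Robot

A 6-joint arm with a two-finger parallel gripper is mounted at the origin on the work surface. World frame = base frame: x ahead of the robot, y to its left, z up, the work surface at z = 0. Lengths are in m, angles in degrees, forces in N, time in s.
With the tool pointing down it reaches from about 0.35 to 0.775 m from the base axis. Payload 5.5 kg.
Tool frame: the origin (TCP) lies between the finger pads; the fingertips stand 11 mm ahead of it and the grasp point (between the pads) lies 8 mm behind it; z points along the fingers, y is the line along which they close (so a half turn about z gives the same grasp; the last joint's range is limited). The gripper opens to 85 mm and grips with 20 to 120 N. Pads are 22 mm wide; open, the fingers measure 114 mm over their backs; the gripper's body (76 mm by 85 mm) begins 54 mm behind the grasp point. The pads swing forward as they close: fully open they stand 13 mm farther back than shut.
Start: joints at [56.058, 17.945, 2.641, 74.691, 0, 82.002], TCP at [0.252, 0.517, 0.242] pointing down, gripper open.
Joint ranges: [-158.12, 158.12], [-49.38, 96.58], [-58.88, 72.47], [-126.05, 133.96], [-84.25, 85.87], [-180, 180]. Speed limits (degrees/s): [147.25, 147.25, 180, 180, 180, 180].

## Interface

Orientations are given as a 3x3 rotation matrix whose columns are the frame's x, y, z axes.
In Python, from bench import arm gives the robot as it stands.
- The arm moves only by the tool shift_gripper, called by a JSON object that holds its "api" and its "payload", one argument or row to a line. Schema: {"type":"object","properties":{"rows":{"type":"array","items":{"type":"object","properties":{"pos":{"type":"array","items":{"type":"number"},"minItems":3,"maxItems":3},"rz":{"type":"number"},"aperture":{"type":"number"}},"additionalProperties":false,"required":["aperture"]},"minItems":1,"maxItems":10},"clamp_n":{"type":"number"},"only":{"type":"string"},"quiet":{"type":"boolean"},"lines":{"type":"string"}},"required":["rows"],"additionalProperties":false}. rows is a list of rows, 1 to 10 of them, each an object with the fields pos (a list: dx, dy, dz in shares of 0.4 m (1.0 is 0.4 m)), rz (a turn about the tool's z in parts of the range, where 1.0 means pi rad), aperture (the finger opening in m); a field left out counts as zero (the opening has to be given); each row shifts and turns the commanded pose from where the row before left it, along the tool's axes as they then stand; what a row does not reach is not made up. A row lasts 1/12 s, in which the tool goes at most 0.0417 m and 7.16 degrees, less where a joint would pass 70% of its speed; a pose out of reach is approached as far as the arm can. The fingers move at their own pace and stop on an object; clamp_n is the grip in N (left out, the last holds). Time passes only in rows, so rows that do not move let the fingers close. The tool returns the time, the measured TCP pose, the force, the opening and the grip force at its end. only (a regular expression) keeps the lines of the reply that match it, lines (a string "A,B") keeps lines A to B, and quiet returns only ok. No shift or turn number may pass 1 either way. Input that does not fit is refused with a message, and nothing moves.
- arm.get_obs(): the state, without advancing time (a new reading comes with each control period).
- arm.read_camera(name): name is "scene" or "top"; returns a dict with "image" (400x640x3 uint8, red, green, blue), "z_map" (400x640 float32, m along the optical axis (not along the pixel's ray), 0 where there is no reading), "mtx" (3x3 intrinsics, pixels), "k1" (the pictures are not rectified: a ray, as slopes to the right and down, at radius r is drawn at 1 + k1 r^2 times it, then the intrinsics apply), "rvec" (rotation vector, rad) and "tvec" (3), from world to camera coordinates, as OpenCV has them. Camera axes: x right, y down, z forward; pixel columns grow to the right and rows downward; lengths in m; the calibration is good to about 2 mm. A picture is of the moment at which its call begins.
- arm.hand_in(): hands the job in; it is judged then, once.
The state is a dict: "time": time; "qpos": joint angles; "dq": joint speeds; "tau": joint torques, N m; "tcp_pos": TCP position; "orientation": TCP orientation; "contact_force": force on the tool from outside, world axes, zero at the start; "wrist_torque": the same for the moment, N m; "finger_gap": finger opening in m; "grasp_force": force on a finger pad.
Only numpy, scipy, OpenCV 4.12 (cv2) and the standard library are available. Lean on these libraries where they do the work, as an engineer would, in place of code of your own. Each camera call takes 0.05 s, during which the arm holds its last target. There are 200 camera calls.

## Working session

There is one attempt and no reset: what is moved stays moved. The work goes in short steps, Python scripts to look and compute and a tool call to move; the robot and the scene stay as the last step left them, time stands still between calls to the robot, and variables do not carry over. Pictures are saved under pics/ and viewed, at most 10 in all, crops included, and the job is handed in when it is done.

```bash
ls; mkdir -p pics
```

Create h.py:
```python
import numpy as np, cv2
from bench import arm
def cam(n): return arm.read_camera(n)
def ray(c,u,v):
    K=c["mtx"]; k=c["k1"]
    p=cv2.undistortPoints(np.array([[[u,v]]],float),np.array(K,float),np.array([k,0,0,0],float))[0,0]
    R=cv2.Rodrigues(np.array(c["rvec"],float))[0]; t=np.array(c["tvec"],float).ravel()
    return -R.T@t, R.T@np.array([p[0],p[1],1.])
def at_z(c,u,v,z):
    o,d=ray(c,u,v); return o+d*(z-o[2])/d[2]
def at_depth(c,u,v):
    o,d=ray(c,u,v); return o+d*float(c["z_map"][int(round(v)),int(round(u))])
def cloud(c):
    v,u=np.mgrid[0:400,0:640]; pts=np.stack([u.ravel(),v.ravel()],1).astype(float)[:,None]
    p=cv2.undistortPoints(pts,np.array(c["mtx"],float),np.array([c["k1"],0,0,0],float))[:,0]
    R=cv2.Rodrigues(np.array(c["rvec"],float))[0]; t=np.array(c["tvec"],float).ravel()
    z=c["z_map"].ravel()[:,None]
    X=np.hstack([p,np.ones((len(p),1))])*z
    X=(X-t)@R; X[z[:,0]==0]=np.nan
    return X.reshape(400,640,3)
def tri(c1,p1,c2,p2):
    o,d=ray(c1,*p1);q,e=ray(c2,*p2); d/=np.linalg.norm(d);e/=np.linalg.norm(e)
    s=np.linalg.lstsq(np.stack([d,-e],1),q-o,rcond=None)[0]; a,b=o+d*s[0],q+e*s[1]
    return (a+b)/2,np.linalg.norm(a-b)
def save(c,n,box=None,f=1):
    im=c["image"][...,::-1]
    if box: im=im[box[1]:box[3],box[0]:box[2]]
    cv2.imwrite("pics/"+n,cv2.resize(im,None,fx=f,fy=f,interpolation=cv2.INTER_CUBIC))
```

Run:
```python
from h import *
import pickle
o=arm.get_obs(); print(o)
d={}
for n in("scene","top"):
    c=cam(n); save(c,n+"0.png"); d[n]=c; print(n,c["mtx"],c["k1"],ray(c,320,200))
pickle.dump(d,open("c0.pkl","wb"))
```

```text
bench.py
pics
{'time': 0.0, 'qpos': array([ 5.60591187e+01,  1.79908849e+01,  2.57706765e+00,  7.46924495e+01,
       -2.25185461e-03,  8.20006680e+01]), 'dq': array([-0.06083313, -0.06700766, -0.00674071,  0.01261611, -0.05801044,
       -0.07222522]), 'tau': array([-3.48717103e-04, -4.80632186e+01,  2.98529935e+01,  1.95968914e-02,
       -1.43892053e-04,  1.13758270e-05]), 'tcp_pos': array([0.25127764, 0.51662707, 0.24140873]), 'orientation': array([[-8.99240692e-01,  4.37453051e-01, -1.00294437e-03],
       [ 4.37454146e-01,  8.99239364e-01, -1.56063234e-03],
       [ 2.19183675e-04, -1.84212628e-03, -9.99998279e-01]]), 'contact_force': array([-0.63424381, -0.30335416, -0.11866833]), 'wrist_torque': array([0.02174228, 0.03721819, 0.05151626]), 'grasp_force': 0.0, 'finger_gap': 0.08524545564893149}
scene [[483.06771812   0.         321.13496178]
 [  0.         483.06771812 210.05689442]
 [  0.           0.           1.        ]] 0.03025174185223617 (array([1.56349862, 0.16431285, 0.93173635]), array([-0.77126819, -0.12033387, -0.62538314]))
top [[492.1729933    0.         316.73906612]
 [  0.         492.1729933  199.70717341]
 [  0.           0.           1.        ]] -0.044486682831170986 (array([3.72389332e-01, 1.11218688e-03, 1.53654835e+00]), array([ 0.16287727, -0.00681498, -0.98664523]))
```

View pics/scene0.png

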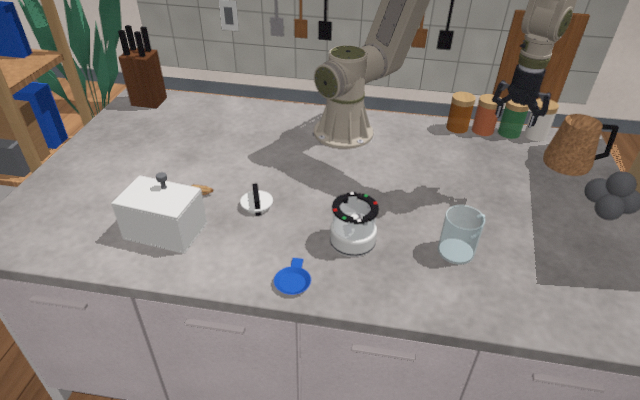

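View pics/top0.png

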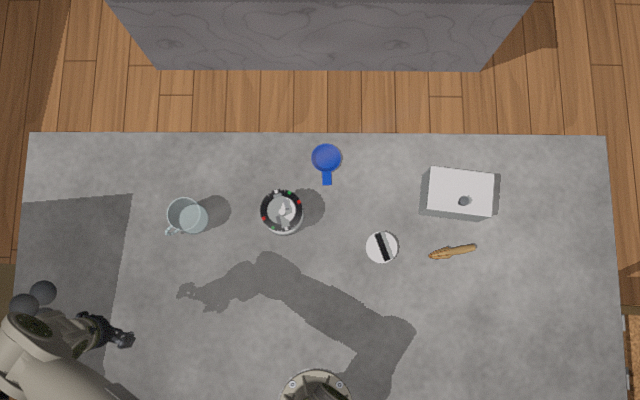

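The scene view shows the lid at about (256,198) and the collar at about (355,207). In the top view the lid is at (382,247) and the collar at (282,211). The caddy, reamer, jug and blue rest are all clear of both. Next I'll take enlarged crops.

Run:
```python
from h import *
import pickle
d=pickle.load(open("c0.pkl","rb"))
t,s=d["top"],d["scene"]
a=cv2.resize(t["image"][180:245,250:315,::-1],None,fx=6,fy=6,interpolation=cv2.INTER_CUBIC)
b=cv2.resize(t["image"][215:280,350:415,::-1],None,fx=6,fy=6,interpolation=cv2.INTER_CUBIC)
cv2.imwrite("pics/topcrop.png",np.hstack([a,b]))
a=cv2.resize(s["image"][185:250,322:387,::-1],None,fx=6,fy=6,interpolation=cv2.INTER_CUBIC)
b=cv2.resize(s["image"][170:235,224:289,::-1],None,fx=6,fy=6,interpolation=cv2.INTER_CUBIC)
cv2.imwrite("pics/scenecrop.png",np.hstack([a,b]))
for n,c,(u,v) in [("t",t,(382,247)),("s",s,(256,198))]:
    X=cloud(c); p=X[v-25:v+26,u-25:u+26].reshape(-1,3)
    for lo,hi in[(.015,.03),(.045,.065)]:
        m=(p[:,2]>lo)&(p[:,2]<hi); q=p[m]; r=cv2.minAreaRect(q[:,:2].astype(np.float32)) if m.sum()>5 else 0
        print(n,lo,m.sum(),q.mean(0),r)
        if lo>.04: w,V=np.linalg.eigh(np.cov(q[:,:2].T)); print(np.degrees(np.arctan2(V[1,1],V[0,1])))
for n,c,(u,v) in [("t",t,(282,211)),("s",s,(355,207))]:
    X=cloud(c); p=X[v-30:v+31,u-30:u+31].reshape(-1,3)
    m=(p[:,2]>.117)&(p[:,2]<.135); q=p[m]; print(n,m.sum(),q.mean(0),np.median(q[:,2]),cv2.minEnclosingCircle(q[:,:2].astype(np.float32)))
```

```text
t 0.015 607 [ 0.47758713 -0.19675952  0.0226909 ] ((0.4789658188819885, -0.19648216664791107), (0.09640898555517197, 0.09579937160015106), 88.02730560302734)
t 0.045 167 [ 0.47776193 -0.19702672  0.05450484] ((0.4784470796585083, -0.19804701209068298), (0.08798083662986755, 0.01739555411040783), 19.661640167236328)
-159.98564238567877
s 0.015 455 [ 0.48336411 -0.19574375  0.02018127] ((0.48040714859962463, -0.19590196013450623), (0.09689291566610336, 0.09594355523586273), 14.888673782348633)
s 0.045 103 [ 0.48227422 -0.19597659  0.05163855] ((0.47928473353385925, -0.19696606695652008), (0.08962130546569824, 0.015992455184459686), 20.1081600189209)
-160.0824082332256
t 724 [0.57567559 0.10529977 0.12565   ] 0.1257397796398228 ((0.5767087340354919, 0.10433774441480637), 0.06267984956502914)
s 685 [0.58191057 0.10533488 0.12312856] 0.12332359870713218 ((0.5770347118377686, 0.10488574951887131), 0.06345047801733017)
```

View pics/topcrop.png

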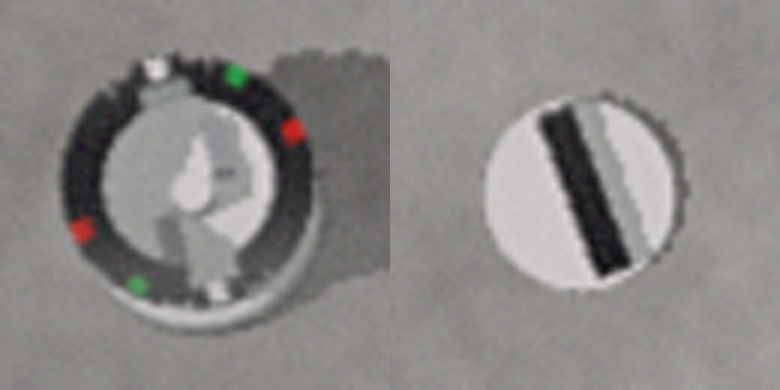

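View pics/scenecrop.png

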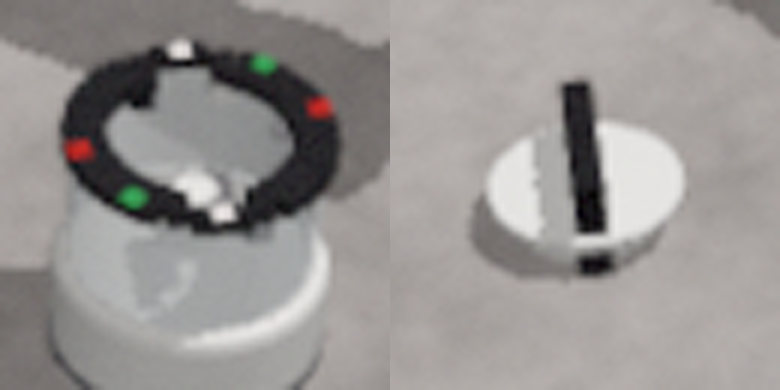

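The top crop shows the bar from (557,113) to (613,271). The white marks are at (157,70) and (219,291), green at (236,77) and (137,286), red at (293,132) and (81,231). In the scene crop, white is at (180,49) and (222,213), green at (265,64) and (133,198), red at (321,108) and (78,149).

Create meas.py:
```python
from h import *
import pickle
d=pickle.load(open("c0.pkl","rb")); t,s=d["top"],d["scene"]
T=dict(w1=(157,70),w2=(219,291),g1=(236,77),g2=(137,286),r1=(293,132),r2=(81,231))
S=dict(w1=(180,49),w2=(222,213),g1=(265,64),g2=(133,198),r1=(321,108),r2=(78,149))
P={}
f=lambda p,o:(o[0]+p[0]/6-.42,o[1]+p[1]/6-.42)
off=dict(w=0,g=-40,r=-80)
for k in T:
    a=f(T[k],(250,180)); b=f(S[k],(322,185)); P[k],e=tri(t,a,s,b)
    print(k,P[k].round(4),round(e,4),at_z(t,*a,.125)[:2].round(4),at_z(s,*b,.125)[:2].round(4))
for nm,c in(("tri",None),("t",t),("s",s)):
  Q={k:(P[k] if c is None else at_z(c,*f((T if c is t else S)[k],(250,180) if c is t else (322,185)),.125)) for k in T}
  print(nm,np.mean(list(Q.values()),0).round(4))
  for k in "wgr":
    v=Q[k+"1"]-Q[k+"2"]; print(k,"white dir est",(np.degrees(np.arctan2(v[1],v[0]))-off[k]).round(2),np.linalg.norm(v[:2]).round(4))
# bar top ends, two views
B=[((557-390,113),(577-390,83)),((613-390,271),(592-390,231))]
for x,y in B: print("bar", tri(t,f(x,(350,215)),s,f(y,(224,170))))
```

```bash
python3 meas.py
```

```text
w1 [0.6174 0.1047 0.2012] 0.0189 [0.6303 0.1206] [0.5208 0.0882]
w2 [0.5311 0.1043 0.038 ] 0.0207 [0.5227 0.0885] [0.6302 0.1194]
g1 [0.6135 0.1044 0.1916] 0.0523 [0.6271 0.0821] [0.5243 0.1273]
g2 [0.537  0.1038 0.053 ] 0.0618 [0.5248 0.128 ] [0.6277 0.081 ]
r1 [0.5938 0.1041 0.156 ] 0.1024 [0.6003 0.054 ] [0.5511 0.1549]
r2 [0.5629 0.1035 0.107 ] 0.1093 [0.5512 0.1555] [0.5999 0.0531]
tri [0.5759 0.1041 0.1244]
w white dir est 0.3 0.0863
g white dir est 40.48 0.0765
r white dir est 81.13 0.0309
t [0.5761 0.1048 0.125 ]
w white dir est 16.58 0.1123
g white dir est 15.86 0.1121
r white dir est 15.82 0.1127
s [0.5757 0.104  0.125 ]
w white dir est -164.11 0.1137
g white dir est 195.84 0.1133
r white dir est 195.64 0.1129
bar (array([ 0.51192307, -0.18170778,  0.110169  ]), np.float64(0.010947290129960355))
bar (array([ 0.43995486, -0.21731058, -0.04286082]), np.float64(0.013978615868966525))
```

Units first: shifts go in shares of 0.4 m and turns go in shares of pi rad. So -0.027 m is -0.0675, -0.026 m is -0.065.

{"api": "shift_gripper", "payload": {
  "rows": [
    {"pos": [-0.065,-0.0675,0],"aperture": 0.085},
    {"pos": [-0.065,-0.0675,0],"aperture": 0.085},
    {"pos": [-0.065,-0.0675,0],"aperture": 0.085},
    {"pos": [-0.065,-0.0675,0],"aperture": 0.085},
    {"pos": [-0.065,-0.0675,0],"aperture": 0.085},
    {"pos": [-0.065,-0.0675,0],"aperture": 0.085},
    {"pos": [-0.065,-0.0675,0],"aperture": 0.085},
    {"pos": [-0.065,-0.0675,0],"aperture": 0.085},
    {"pos": [-0.065,-0.0675,0],"aperture": 0.085},
    {"pos": [-0.065,-0.0675,0],"aperture": 0.085}
  ],
  "clamp_n": 60
}}

```text
time: 0.93
tcp_pos: [0.3671, 0.1588, 0.2421]
orientation: [[-0.899, 0.437, -0.0], [0.437, 0.899, 0.0], [0.0, 0.0, -1.0]]
contact_force: [0.2, 1.0, -0.5]
finger_gap: 0.0852
grasp_force: 0.0
```

{"api": "shift_gripper", "payload": {
  "rows": [
    {"pos": [-0.065,-0.0675,0],"aperture": 0.085},
    {"pos": [-0.065,-0.0675,0],"aperture": 0.085},
    {"pos": [-0.065,-0.0675,0],"aperture": 0.085},
    {"pos": [-0.065,-0.0675,0],"aperture": 0.085},
    {"pos": [-0.065,-0.0675,0],"aperture": 0.085},
    {"pos": [-0.065,-0.0675,0],"aperture": 0.085},
    {"pos": [-0.065,-0.0675,0],"aperture": 0.085},
    {"pos": [-0.065,-0.0675,0],"aperture": 0.085},
    {"pos": [-0.065,-0.0675,0],"aperture": 0.085},
    {"pos": [-0.065,-0.0675,0],"aperture": 0.085}
  ]
}}

```text
time: 1.77
tcp_pos: [0.4828, -0.1979, 0.2419]
orientation: [[-0.899, 0.438, -0.001], [0.438, 0.899, 0.001], [0.001, 0.0, -1.0]]
contact_force: [1.5, 0.0, 0.1]
finger_gap: 0.0849
grasp_force: 0.0
```

{"api": "shift_gripper", "payload": {
  "rows": [
    {"rz": -0.0367,"aperture": 0.085},
    {"rz": -0.0367,"aperture": 0.085},
    {"rz": -0.0367,"aperture": 0.085},
    {"rz": -0.0367,"aperture": 0.085},
    {"rz": -0.0367,"aperture": 0.085},
    {"rz": -0.0367,"aperture": 0.085},
    {"rz": -0.0367,"aperture": 0.085},
    {"aperture": 0.085},
    {"aperture": 0.085}
  ]
}}

```text
time: 2.52
tcp_pos: [0.4827, -0.1959, 0.2419]
orientation: [[-0.939, -0.343, -0.001], [-0.343, 0.939, 0.0], [0.0, 0.001, -1.0]]
contact_force: [0.2, -0.7, 0.3]
finger_gap: 0.0849
grasp_force: 0.0
```

```bash
sed -i 's/S=dict(w1=\(.*\),w2=\(.*\),g1=\(.*\),g2=\(.*\),r1=\(.*\),r2=\(.*\))$/S=dict(w2=\1,w1=\2,g2=\3,g1=\4,r2=\5,r1=\6)/; s/^B=.*/B=[((167,113),(202,231)),((223,271),(187,83))]/' meas.py; python3 meas.py
```

Create go.py:
```python
import sys,numpy as np
from h import arm
o=arm.get_obs(); R=np.array(o["orientation"]); p=o["tcp_pos"]
x,y,z,a=map(float,sys.argv[1:]); c=np.degrees(np.arctan2(R[1,0],R[0,0]))
print("t",o["time"],"p",p.round(4),"ang",c.round(2),"tilt",R[:,2].round(4),"q6",o["qpos"][5].round(1),"F",o["contact_force"].round(1),"M",o["wrist_torque"].round(2),"gap",round(o["finger_gap"],4),"gf",round(o["grasp_force"],1))
print("tool shift",(R.T@(np.array([x,y,z])-p)).round(4),"turn",round((c-a+180)%360-180,2))
```

```bash
python3 go.py .479 -.197 .04 200
```

```text
w1 [0.6303 0.12   0.1252] 0.0012 [0.6303 0.1206] [0.6302 0.1194]
w2 [0.5225 0.0884 0.1264] 0.0001 [0.5227 0.0885] [0.5208 0.0882]
g1 [0.6272 0.0815 0.1247] 0.0012 [0.6271 0.0821] [0.6277 0.081 ]
g2 [0.5248 0.1276 0.1254] 0.0006 [0.5248 0.128 ] [0.5243 0.1273]
r1 [0.6003 0.0536 0.1253] 0.0009 [0.6003 0.054 ] [0.5999 0.0531]
r2 [0.5512 0.1552 0.1251] 0.0006 [0.5512 0.1555] [0.5511 0.1549]
tri [0.5761 0.1044 0.1253]
w white dir est 16.33 0.1123
g white dir est 15.77 0.1124
r white dir est 15.79 0.1128
t [0.5761 0.1048 0.125 ]
w white dir est 16.58 0.1123
g white dir est 15.86 0.1121
r white dir est 15.82 0.1127
s [0.5757 0.104  0.125 ]
w white dir est 15.89 0.1137
g white dir est 15.84 0.1133
r white dir est 15.64 0.1129
bar (array([ 0.51857921, -0.18540586,  0.02543785]), np.float64(0.0029469864340766457))
bar (array([ 0.43740143, -0.21150118,  0.05180919]), np.float64(0.0015681106608739176))
t 2.5167 p [ 0.4827 -0.1959  0.2419] ang -159.93 tilt [-6.e-04  5.e-04 -1.e+00] q6 -51.0 F [ 0.2 -0.7  0.3] M [ 0.01  0.03 -0.  ] gap 0.0849 gf 0.0
tool shift [3.800e-03 1.000e-04 2.019e-01] turn 0.07
```

Converted, 0.035 m is 0.0875, 0.02 m is 0.05.

{"api": "shift_gripper", "payload": {
  "rows": [
    {"pos": [0.01,0,0.075],"aperture": 0.085},
    {"pos": [0,0,0.0875],"aperture": 0.085},
    {"pos": [0,0,0.0875],"aperture": 0.085},
    {"pos": [0,0,0.0875],"aperture": 0.085},
    {"pos": [0,0,0.075],"aperture": 0.085},
    {"pos": [0,0,0.05],"aperture": 0.085},
    {"pos": [0,0,0.025],"aperture": 0.085},
    {"pos": [0,0,0.0175],"aperture": 0.085},
    {"aperture": 0.085}
  ]
}}

```text
time: 3.27
tcp_pos: [0.4788, -0.1971, 0.0395]
orientation: [[-0.939, -0.345, -0.001], [-0.345, 0.939, 0.001], [0.001, 0.001, -1.0]]
contact_force: [0.3, 0.1, 0.6]
finger_gap: 0.0848
grasp_force: 0.0
```

```bash
python3 go.py .479 -.197 .04 200; python3 -c "
from h import *
save(cam('scene'),'s1.png',(200,130,340,250),5)"
```

```text
t 3.2667 p [ 0.4788 -0.1971  0.0395] ang -159.82 tilt [-1.2e-03  9.0e-04 -1.0e+00] q6 -51.5 F [0.3 0.1 0.6] M [0.06 0.02 0.04] gap 0.0848 gf 0.0
tool shift [-0.0002  0.     -0.0005] turn 0.18
```

View pics/s1.png

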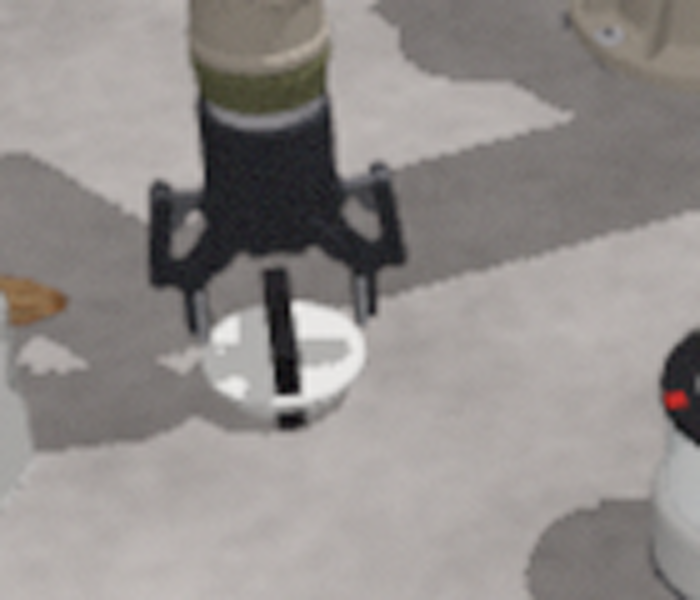

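The fingers at (195,310) and (370,290) straddle the bar at (282,330), centred and clear of the disc. Now closing.

{"api": "shift_gripper", "payload": {
  "rows": [
    {"aperture": 0},
    {"aperture": 0},
    {"aperture": 0},
    {"aperture": 0},
    {"aperture": 0},
    {"aperture": 0},
    {"aperture": 0},
    {"aperture": 0}
  ],
  "clamp_n": 60
}}

```text
time: 3.98
tcp_pos: [0.4796, -0.1976, 0.0409]
orientation: [[-0.938, -0.346, 0.001], [-0.346, 0.938, -0.0], [-0.001, -0.001, -1.0]]
contact_force: [-0.4, -0.4, 5.4]
finger_gap: 0.015
grasp_force: 59.5
```

{"api": "shift_gripper", "payload": {
  "rows": [
    {"pos": [0,0,-0.05],"aperture": 0},
    {"pos": [0,0,-0.0875],"aperture": 0},
    {"pos": [0,0,-0.0875],"aperture": 0},
    {"pos": [0,0,-0.0875],"aperture": 0},
    {"pos": [0,0,-0.0875],"aperture": 0},
    {"pos": [0,0,-0.075],"aperture": 0},
    {"aperture": 0},
    {"aperture": 0}
  ]
}}

```text
time: 4.65
tcp_pos: [0.48, -0.1979, 0.2317]
orientation: [[-0.938, -0.346, 0.003], [-0.346, 0.938, -0.002], [-0.002, -0.003, -1.0]]
contact_force: [0.2, 0.5, -1.8]
finger_gap: 0.0149
grasp_force: 59.0
```

```bash
python3 go.py .576 .1044 .23 196
```

```text
t 4.65 p [ 0.48   -0.1979  0.2317] ang -159.75 tilt [ 0.003  -0.0017 -1.    ] q6 -51.5 F [ 0.2  0.5 -1.8] M [0.   0.02 0.05] gap 0.0149 gf 59.0
tool shift [-0.1947  0.2504  0.0015] turn 4.25
```

Converted, 0.026 m is 0.065, 0.025 m is 0.0625.

{"api": "shift_gripper", "payload": {
  "rows": [
    {"pos": [-0.025,0.03,0],"aperture": 0},
    {"pos": [-0.0475,0.0625,0],"aperture": 0},
    {"pos": [-0.05,0.065,0],"aperture": 0},
    {"pos": [-0.05,0.065,0],"aperture": 0},
    {"pos": [-0.05,0.065,0],"aperture": 0},
    {"pos": [-0.05,0.065,0],"aperture": 0},
    {"pos": [-0.05,0.065,0],"aperture": 0},
    {"pos": [-0.05,0.065,0],"aperture": 0},
    {"pos": [-0.05,0.0625,0],"aperture": 0},
    {"pos": [-0.04,0.0525,0],"aperture": 0}
  ]
}}

```text
time: 5.48
tcp_pos: [0.5691, 0.0931, 0.2274]
orientation: [[-0.938, -0.347, -0.004], [-0.347, 0.938, 0.0], [0.004, 0.002, -1.0]]
contact_force: [0.5, -0.1, -0.9]
finger_gap: 0.0149
grasp_force: 58.8
```

{"api": "shift_gripper", "payload": {
  "rows": [
    {"pos": [-0.0225,0.03,0],"aperture": 0},
    {"rz": 0.0233,"aperture": 0},
    {"aperture": 0},
    {"aperture": 0}
  ]
}}

```text
time: 5.82
tcp_pos: [0.5734, 0.105, 0.2286]
orientation: [[-0.96, -0.278, -0.003], [-0.278, 0.961, -0.0], [0.003, 0.0, -1.0]]
contact_force: [0.4, -0.2, -1.7]
finger_gap: 0.015
grasp_force: 58.9
```

```bash
python3 go.py .576 .1044 .23 196
```

Create look.py:
```python
from h import *
import sys
n=sys.argv[1]; out=[]
for nm in("scene","top"):
    c=cam(nm); X=cloud(c)
    r=(np.hypot(X[...,0]-.576,X[...,1]-.1044)<.07)
    o=arm.get_obs(); z0=o["tcp_pos"][2]-.04
    m=r&(X[...,2]>z0+.012)&(X[...,2]<z0+.0235)&(c["image"].min(2)>120)
    q=X[m]; print(nm,"disc",m.sum(),q[:,2].mean().round(4) if m.any() else "",[np.round(v,4) for v in cv2.minEnclosingCircle(q[:,:2].astype(np.float32))] if m.any() else "")
    m2=r&(X[...,2]>z0+.04)&(X[...,2]<z0+.06)&(c["image"].max(2)<60)
    v,u=np.nonzero(r&(X[...,2]>z0)&(X[...,2]<z0+.1)); b=(int(u.mean()),int(v.mean()))
    im=c["image"][b[1]-50:b[1]+50,b[0]-40:b[0]+40,::-1]; out.append(cv2.resize(im,(400,500),interpolation=cv2.INTER_CUBIC)); print(nm,"crop origin",b[0]-40,b[1]-50)
cv2.imwrite("pics/"+n,np.hstack(out))
```

```bash
python3 look.py l1.png
```

```text
t 5.8167 p [0.5734 0.105  0.2286] ang -163.84 tilt [-3.1e-03 -4.0e-04 -1.0e+00] q6 -13.7 F [ 0.4 -0.2 -1.7] M [ 0.01  0.04 -0.01] gap 0.015 gf 58.9
tool shift [-0.0023 -0.0013 -0.0014] turn 0.16
scene disc 505 0.208 [array([0.5727, 0.105 ]), np.float64(0.0505)]
scene crop origin 318 124
top disc 128 0.2096 [array([0.5579, 0.0707]), np.float64(0.0297)]
top crop origin 250 160
```

View pics/l1.png

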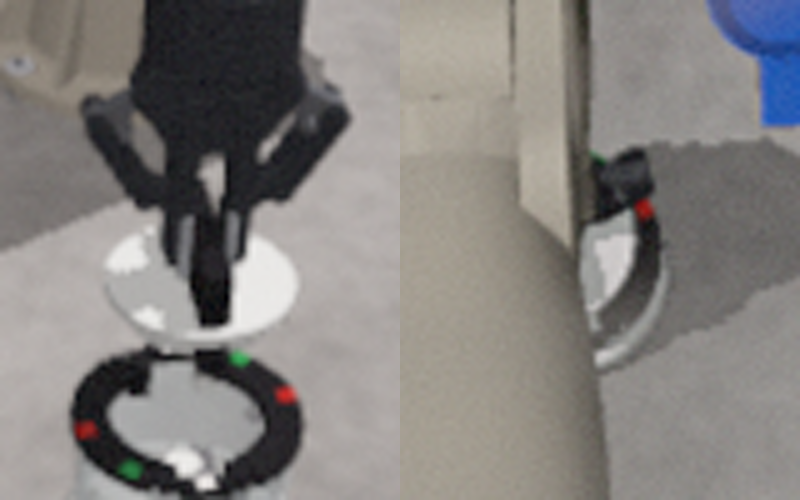

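The scene half shows the lid level in the hand above the collar, with the disc centred at about (200,280). Its centre is within 1 mm of the TCP. The top view is blocked by the arm. Centring and lowering next.

Converted, 0.02 m is 0.05, -0.0023 m is -0.0058, 0.16 degrees is 0.0009.

{"api": "shift_gripper", "payload": {
  "rows": [
    {"pos": [-0.0058,-0.0033,0.025],"rz": 0.0009,"aperture": 0},
    {"pos": [0,0,0.05],"aperture": 0},
    {"pos": [0,0,0.05],"aperture": 0},
    {"pos": [0,0,0.0175],"aperture": 0},
    {"aperture": 0},
    {"aperture": 0}
  ]
}}

```text
time: 6.42
tcp_pos: [0.5766, 0.1042, 0.1731]
orientation: [[-0.962, -0.273, -0.001], [-0.273, 0.962, 0.0], [0.001, 0.0, -1.0]]
contact_force: [1.3, -0.3, -0.7]
finger_gap: 0.015
grasp_force: 58.9
```

```bash
python3 go.py .576 .1044 .15 196
```

```text
t 6.4167 p [0.5766 0.1042 0.1731] ang -164.13 tilt [-9.e-04  0.e+00 -1.e+00] q6 -13.5 F [ 1.3 -0.3 -0.7] M [-0.03  0.   -0.03] gap 0.015 gf 58.9
tool shift [0.0005 0.0003 0.0231] turn -0.13
```

Converted, 0.004 m is 0.01, 0.003 m is 0.0075.

{"api": "shift_gripper", "payload": {
  "rows": [
    {"pos": [0,0,0.01],"aperture": 0},
    {"pos": [0,0,0.01],"aperture": 0},
    {"pos": [0,0,0.0075],"aperture": 0},
    {"pos": [0,0,0.0075],"aperture": 0},
    {"aperture": 0}
  ]
}}

```text
time: 6.83
tcp_pos: [0.5766, 0.1047, 0.1588]
orientation: [[-0.962, -0.274, -0.001], [-0.274, 0.962, 0.0], [0.001, 0.0, -1.0]]
contact_force: [0.6, -0.7, -0.6]
finger_gap: 0.015
grasp_force: 58.9
```

```bash
python3 go.py .576 .1044 .15 196
```

```text
t 6.8333 p [0.5766 0.1047 0.1588] ang -164.1 tilt [-6.e-04  0.e+00 -1.e+00] q6 -13.5 F [ 0.6 -0.7 -0.6] M [0.01 0.07 0.02] gap 0.015 gf 58.9
tool shift [ 0.0006 -0.0001  0.0088] turn -0.1
```

The tabs are through the flange (TCP below 0.166) with no contact force. Continuing down until there is light contact.

Converted, 0.003 m is 0.0075, 0.002 m is 0.005.

{"api": "shift_gripper", "payload": {
  "rows": [
    {"pos": [0,0,0.0075],"aperture": 0},
    {"pos": [0,0,0.0075],"aperture": 0},
    {"pos": [0,0,0.005],"aperture": 0},
    {"aperture": 0}
  ]
}}

```text
time: 7.17
tcp_pos: [0.5765, 0.1047, 0.1507]
orientation: [[-0.962, -0.274, -0.001], [-0.274, 0.962, -0.0], [0.001, 0.0, -1.0]]
contact_force: [-0.5, -0.4, -2.1]
finger_gap: 0.0148
grasp_force: 58.9
```

```bash
python3 go.py .576 .1044 .15 196
```

```text
t 7.1667 p [0.5765 0.1047 0.1507] ang -164.1 tilt [-9.e-04 -0.e+00 -1.e+00] q6 -13.5 F [-0.5 -0.4 -2.1] M [ 0.06 -0.01 -0.01] gap 0.0148 gf 58.9
tool shift [ 0.0005 -0.0001  0.0007] turn -0.1
```

{"api": "shift_gripper", "payload": {
  "rows": [
    {"pos": [0,0,0.0025],"aperture": 0},
    {"pos": [0,0,0.0025],"aperture": 0},
    {"aperture": 0}
  ]
}}

```text
time: 7.42
tcp_pos: [0.5769, 0.1047, 0.1499]
orientation: [[-0.962, -0.274, 0.001], [-0.274, 0.962, 0.0], [-0.001, -0.0, -1.0]]
contact_force: [-0.6, -0.2, 2.0]
finger_gap: 0.0154
grasp_force: 59.3
```

```bash
python3 go.py .576 .1044 .15 196
```

```text
t 7.4167 p [0.5769 0.1047 0.1499] ang -164.1 tilt [ 6.e-04  1.e-04 -1.e+00] q6 -13.5 F [-0.6 -0.2  2. ] M [-0.01  0.32  0.05] gap 0.0154 gf 59.3
tool shift [ 0.001  -0.     -0.0001] turn -0.1
```

Converted, 0.0008 m is 0.002.

{"api": "shift_gripper", "payload": {
  "rows": [
    {"pos": [0,0,0.002],"aperture": 0},
    {"aperture": 0},
    {"aperture": 0}
  ]
}}

```text
time: 7.67
tcp_pos: [0.577, 0.1047, 0.1499]
orientation: [[-0.962, -0.274, 0.001], [-0.274, 0.962, 0.0], [-0.001, -0.0, -1.0]]
contact_force: [-2.3, -0.7, 6.5]
finger_gap: 0.0149
grasp_force: 60.1
```

```bash
python3 go.py .576 .1044 .15 196; python3 look.py l2.png
```

```text
t 7.6667 p [0.577  0.1047 0.1499] ang -164.1 tilt [ 1.3e-03  1.0e-04 -1.0e+00] q6 -13.5 F [-2.3 -0.7  6.5] M [-0.05  0.65  0.08] gap 0.0149 gf 60.1
tool shift [ 0.001   0.     -0.0001] turn -0.1
scene disc 493 0.1293 [array([0.5767, 0.1062]), np.float64(0.0601)]
scene crop origin 315 154
top disc 93 0.1299 [array([0.5607, 0.0691]), np.float64(0.0279)]
top crop origin 254 163
```

View pics/l2.png

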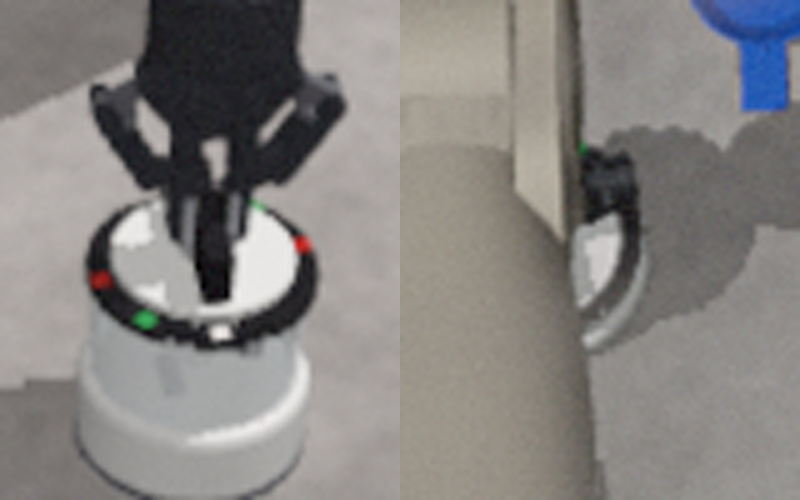

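Fully seated: the disc lies inside the collar and the bar points at the white mark at (220,330). Now the twist, clockwise being a positive tool turn.

Converted, 3 degrees is 0.0167.

{"api": "shift_gripper", "payload": {
  "rows": [
    {"aperture": 0},
    {"rz": 0.0111,"aperture": 0},
    {"rz": 0.0167,"aperture": 0},
    {"rz": 0.0167,"aperture": 0},
    {"rz": 0.0167,"aperture": 0},
    {"rz": 0.0167,"aperture": 0},
    {"aperture": 0}
  ],
  "clamp_n": 80
}}

```text
time: 8.35
tcp_pos: [0.5778, 0.1042, 0.1499]
orientation: [[-1.0, -0.031, 0.003], [-0.031, 1.0, -0.001], [-0.003, -0.001, -1.0]]
contact_force: [-0.9, -1.4, 5.5]
finger_gap: 0.0147
grasp_force: 78.6
```

```bash
python3 go.py .576 .1044 .15 156
```

```text
t 8.35 p [0.5778 0.1042 0.1499] ang -178.24 tilt [ 2.7e-03 -9.0e-04 -1.0e+00] q6 0.7 F [-0.9 -1.4  5.5] M [-0.28  0.29 -0.04] gap 0.0147 gf 78.6
tool shift [ 0.0018  0.0003 -0.0001] turn 25.76
```

{"api": "shift_gripper", "payload": {
  "rows": [
    {"rz": 0.0167,"aperture": 0},
    {"rz": 0.0167,"aperture": 0},
    {"rz": 0.0167,"aperture": 0},
    {"rz": 0.0167,"aperture": 0},
    {"rz": 0.0167,"aperture": 0},
    {"rz": 0.0167,"aperture": 0},
    {"aperture": 0}
  ]
}}

```text
time: 8.93
tcp_pos: [0.5778, 0.1038, 0.15]
orientation: [[-0.96, 0.28, 0.003], [0.28, 0.96, -0.002], [-0.003, -0.001, -1.0]]
contact_force: [-1.8, -2.8, 5.1]
finger_gap: 0.0145
grasp_force: 78.6
```

```bash
python3 go.py .576 .1044 .15 156
```

```text
t 8.9333 p [0.5778 0.1038 0.15  ] ang 163.75 tilt [ 0.0027 -0.0015 -1.    ] q6 18.7 F [-1.8 -2.8  5.1] M [-0.55  0.25 -0.  ] gap 0.0145 gf 78.6
tool shift [ 0.0018  0.0001 -0.0001] turn 7.75
```

Converted, 0.0007 m is 0.0018, 3 degrees is 0.0167.

{"api": "shift_gripper", "payload": {
  "rows": [
    {"pos": [0.0018,0,0],"rz": 0.0167,"aperture": 0},
    {"rz": 0.0167,"aperture": 0},
    {"rz": 0.0094,"aperture": 0},
    {"aperture": 0},
    {"aperture": 0},
    {"aperture": 0},
    {"aperture": 0}
  ]
}}

```text
time: 9.52
tcp_pos: [0.577, 0.1038, 0.1499]
orientation: [[-0.915, 0.404, 0.002], [0.404, 0.915, -0.002], [-0.003, -0.001, -1.0]]
contact_force: [-1.0, -4.4, 6.0]
finger_gap: 0.0146
grasp_force: 78.7
```

```bash
python3 go.py .576 .1044 .15 156; python3 look.py l3.png
```

```text
t 9.5167 p [0.577  0.1038 0.1499] ang 156.16 tilt [ 0.0024 -0.0019 -1.    ] q6 26.3 F [-1.  -4.4  6. ] M [-0.68  0.34  0.07] gap 0.0146 gf 78.7
tool shift [ 0.0012  0.0002 -0.0001] turn 0.16
scene disc 475 0.1292 [array([0.5756, 0.1084]), np.float64(0.0601)]
scene crop origin 315 154
top disc 58 0.1304 [array([0.5735, 0.0764]), np.float64(0.0367)]
top crop origin 254 159
```

View pics/l3.png

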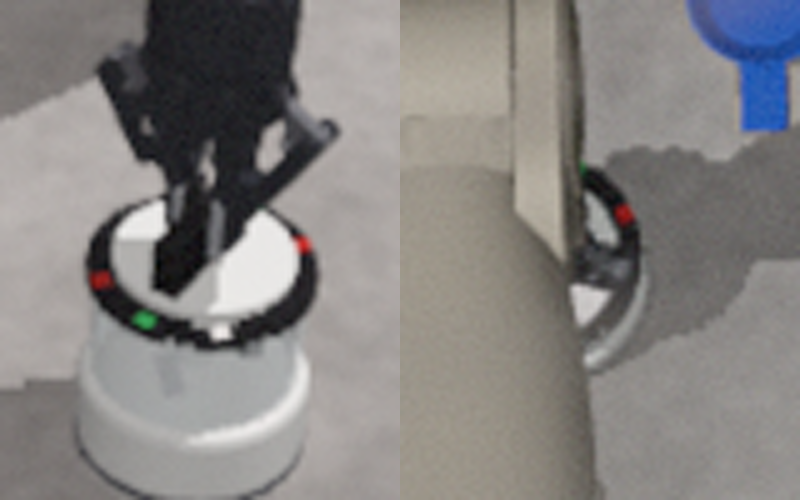

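Seated, with the bar's near end at about (167,295) beside green (145,320). I'll check the bar angle by projecting its expected corners.

Run:
```python
from h import *
import pickle
c=pickle.load(open("c0.pkl","rb"))["scene"]; im=cv2.imread("pics/l3.png")[:,:400]; out=[]
for a in(-18,-24,-30):
    R=np.array([[np.cos(np.radians(a)),-np.sin(np.radians(a))],[np.sin(np.radians(a)),np.cos(np.radians(a))]])
    P=np.array([[*(R@[x,y]+[.5765,.1041]),z] for x,y,z in[(.044,-.008,.131),(.044,.008,.131),(.044,.008,.163),(.044,-.008,.163)]])
    u=cv2.projectPoints(P,c["rvec"],c["tvec"],c["mtx"],np.array([c["k1"],0,0,0]))[0][:,0]
    q=((u-[315,154]+.42)*5).astype(int); print(a,q.tolist()); k=im[150:350,80:330].copy(); cv2.polylines(k,[q-[80,150]],True,(255,0,255),1); out.append(k)
cv2.imwrite("pics/chk.png",np.hstack(out))
```

```text
-18 [[153, 296], [181, 306], [185, 258], [156, 248]]
-24 [[146, 292], [172, 304], [176, 256], [149, 244]]
-30 [[139, 288], [164, 301], [167, 253], [142, 240]]
```

View pics/chk.png

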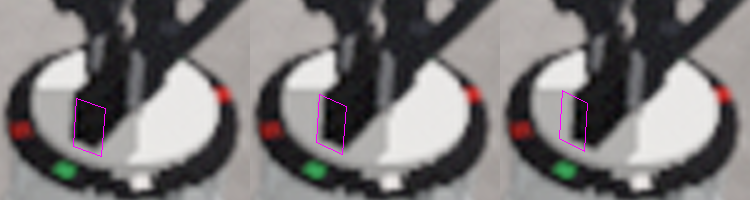

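Run:
```python
from h import *
import pickle
c=pickle.load(open("c0.pkl","rb"))["scene"]
def pr(a):
    R=np.array([[np.cos(a),-np.sin(a)],[np.sin(a),np.cos(a)]])
    P=np.array([[*(R@[x,y]+[.5765,.1041]),z] for x,y,z in[(.044,-.008,.131),(.044,.008,.131),(.044,.008,.163),(.044,-.008,.163)]])
    return (cv2.projectPoints(P,c["rvec"],c["tvec"],c["mtx"],np.array([c["k1"],0,0,0]))[0][:,0]-[315,154]+.42)*5
for f in("l2.png","l3.png"):
    g=cv2.cvtColor(cv2.imread("pics/"+f)[:,:400],cv2.COLOR_BGR2GRAY)
    for r in range(262,302,6):
        x=np.nonzero(g[r,135:260]<75)[0]+135; print(f,r,(x.min(),x.max()) if len(x) else "")
for a in(16,13,-16,-18,-20,-22,-24): print(a,pr(np.radians(a)).round(0).tolist())
```

```text
l2.png 262 (np.int64(195), np.int64(231))
l2.png 268 (np.int64(195), np.int64(230))
l2.png 274 (np.int64(198), np.int64(229))
l2.png 280 (np.int64(199), np.int64(229))
l2.png 286 (np.int64(200), np.int64(229))
l2.png 292 (np.int64(202), np.int64(229))
l2.png 298 (np.int64(204), np.int64(227))
l3.png 262 (np.int64(155), np.int64(207))
l3.png 268 (np.int64(154), np.int64(201))
l3.png 274 (np.int64(154), np.int64(195))
l3.png 280 (np.int64(153), np.int64(191))
l3.png 286 (np.int64(153), np.int64(185))
l3.png 292 (np.int64(164), np.int64(179))
l3.png 298 
16 [[202.0, 309.0], [233.0, 308.0], [237.0, 259.0], [206.0, 261.0]]
13 [[197.0, 309.0], [228.0, 308.0], [233.0, 260.0], [201.0, 261.0]]
-16 [[156.0, 298.0], [184.0, 307.0], [188.0, 259.0], [159.0, 250.0]]
-18 [[153.0, 297.0], [181.0, 307.0], [185.0, 258.0], [157.0, 249.0]]
-20 [[151.0, 296.0], [179.0, 306.0], [182.0, 258.0], [154.0, 247.0]]
-22 [[148.0, 294.0], [176.0, 305.0], [179.0, 257.0], [152.0, 246.0]]
-24 [[146.0, 293.0], [173.0, 304.0], [176.0, 256.0], [149.0, 245.0]]
```

Run:
```python
from h import *
import pickle
from scipy.optimize import minimize
def model(c,x,y,a,z0):
    R=np.array([[np.cos(a),-np.sin(a)],[np.sin(a),np.cos(a)]])
    P=np.array([[*(R@[i,j]+[x,y]),z0+k] for i in(.044,.0) for j in(-.008,.008) for k in(.022,.054)])
    return cv2.projectPoints(P,c["rvec"],c["tvec"],c["mtx"],np.array([c["k1"],0,0,0]))[0][:,0]
c0=pickle.load(open("c0.pkl","rb"))["scene"]; c1=cam("scene"); pickle.dump(c1,open("c1.pkl","wb"))
def fit(c,x,y,z0,roi):
    u0,v0,u1,v1=roi; f=8
    g=cv2.resize(cv2.cvtColor(c["image"],cv2.COLOR_RGB2GRAY)[v0:v1,u0:u1],None,fx=f,fy=f,interpolation=cv2.INTER_CUBIC).astype(float)
    d=(g<95)
    best=[]
    for a in range(-40,40):
      for dx in np.arange(-2,2.01,.5):
       for dy in np.arange(-2,2.01,.5):
        q=((model(c,x,y,np.radians(a),z0)+[dx,dy]-[u0,v0]+.5)*f)
        m=np.zeros(g.shape,np.uint8); cv2.fillConvexPoly(m,cv2.convexHull(q.astype(np.int32)),1)
        best.append(((m.astype(bool)!=d).mean(),a,dx,dy))
    best.sort(); print(best[:6])
    for ddx,ddy in[(0,0),best[0][2:]]: print((ddx,ddy),min(b for b in best if b[2:]==(ddx,ddy)))
u=model(c0,.479,-.197,np.radians(20),0)
e=np.r_[u[:4]].mean(0); print(e)
fit(c0,.479,-.197,0.,(int(e[0])-10,int(e[1])-4,int(e[0])+10,int(e[1])+3))
e=model(c1,.5765,.1041,np.radians(-20),.109)[:4].mean(0); print(e)
fit(c1,.5765,.1041,.109,(int(e[0])-8,int(e[1])-2,int(e[0])+8,int(e[1])+7))
```

```text
[257.44655624 205.19781825]
[(np.float64(0.04609375), 19, np.float64(-0.5), np.float64(-1.5)), (np.float64(0.04631696428571429), 18, np.float64(-0.5), np.float64(-0.5)), (np.float64(0.04631696428571429), 18, np.float64(0.0), np.float64(-0.5)), (np.float64(0.046875), 18, np.float64(0.0), np.float64(1.0)), (np.float64(0.047098214285714285), 18, np.float64(-0.5), np.float64(0.0)), (np.float64(0.047098214285714285), 18, np.float64(0.0), np.float64(0.0))]
(0, 0) (np.float64(0.047098214285714285), 18, np.float64(0.0), np.float64(0.0))
(np.float64(-0.5), np.float64(-1.5)) (np.float64(0.04609375), 19, np.float64(-0.5), np.float64(-1.5))
[347.86485853 208.89899072]
[(np.float64(0.08756510416666667), -21, np.float64(0.0), np.float64(-1.5)), (np.float64(0.08756510416666667), -15, np.float64(-1.0), np.float64(-2.0)), (np.float64(0.0888671875), -17, np.float64(-0.5), np.float64(-2.0)), (np.float64(0.0908203125), -22, np.float64(0.5), np.float64(-1.5)), (np.float64(0.09168836805555555), -19, np.float64(0.0), np.float64(-2.0)), (np.float64(0.091796875), -16, np.float64(-1.0), np.float64(-2.0))]
(0, 0) (np.float64(0.1812065972222222), -21, np.float64(0.0), np.float64(0.0))
(np.float64(0.0), np.float64(-1.5)) (np.float64(0.08756510416666667), -21, np.float64(0.0), np.float64(-1.5))
```

The fit puts the bar at about -17 to -21°, where the tool reads -24°. That suggests a lag of a few degrees. Adding 3.5° keeps it well inside the band either way.

Converted, 2 degrees is 0.0111.

{"api": "shift_gripper", "payload": {
  "rows": [
    {"rz": 0.0111,"aperture": 0},
    {"rz": 0.0083,"aperture": 0},
    {"aperture": 0},
    {"aperture": 0},
    {"aperture": 0},
    {"aperture": 0},
    {"aperture": 0},
    {"aperture": 0}
  ]
}}

```text
time: 10.33
tcp_pos: [0.5769, 0.1037, 0.1499]
orientation: [[-0.888, 0.459, 0.002], [0.459, 0.888, -0.002], [-0.003, -0.001, -1.0]]
contact_force: [-1.5, -4.4, 5.1]
finger_gap: 0.0145
grasp_force: 78.7
```

```bash
python3 go.py .576 .1044 .15 156; python3 -c "
from h import *
print(arm.hand_in())"
```

```text
t 10.3333 p [0.5769 0.1037 0.1499] ang 152.66 tilt [ 0.0023 -0.002  -1.    ] q6 29.8 F [-1.5 -4.4  5.1] M [-0.71  0.4   0.14] gap 0.0145 gf 78.7
tool shift [ 0.0011  0.0002 -0.0001] turn -3.34
the job is handed in; nothing more can be done
None
```

I handed the job in at 10.3 s with the lid fully seated, still gripped (about 79 N) and twisted to the green marks within a few degrees (tool about 3° past, camera fit up to about 4° short); the hand-in returned no verdict.

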